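Try a taper-shank tool holder in its sleeve and drift it out again

TASK

Check that the tool holder grips and lets go: set its taper shank in the bench sleeve with the flat tang lined up with the slot, and push it fully home (a small twist to and fro as you push lets it in) until its collar sits on the sleeve's face, then let go of it. Then pass the steel drift, straight edge down and thin end first, through the slot under the tang and drive it in until it has wedged the holder clear of the taper. Leave the drift in the slot with the loosened holder standing on it.

Things in the scene. Friction and masses are not known exactly. Their poses are not given: they have to be found in the camera images.
- sleeve_block: Bench sleeve, fixed: dark steel base plate 22 mm thick, on it two bright steel cheeks and over them an upright round sleeve, 46 mm diameter, open face 93 mm above the worktop. Origin on the worktop (z = 0) under the bore's axis; z up; x = the way the drift is driven. Base plate: x = -85 to +42, y = +-31 mm, with cap screw heads 4 mm high at x = -73 and +32, y = +-20.
- sleeve_face (a point): Centre of the sleeve's upper face (z = 93 mm), mouth of the tapered bore: 24 mm diameter here, 18.4 mm at 45 mm depth, where it opens into the slot. Set in lightly, the holder stops 3 to 5 mm short of home; about 12 to 15 N down with a few twists of 10 to 15 degrees to and fro brings it home (pushed straight it takes over 30 N), and there it sticks by itself.
- slot_mouth (a point): Middle of the slot's floor where the drift enters: sleeve block x = -23, z = 22 mm. The slot runs along x right through to x = +23, is 13 mm wide and goes from z = 22 (base plate's top, on which the drift slides) to z = 48. With the holder home its tang hangs 11 mm above the slot's floor.
- holder: Bright steel tool holder, 0.3 kg, 116 mm tall, upright in the tool stand's pocket, origin (bottom of its tang) 8 mm above the worktop; 33 mm when home in the sleeve. z up; x along the tang's width. Tang 15 (x) by 8 (y) mm, z = 0 to 14; taper shank to z = 60; collar 34 mm diameter to z = 65; body with two flats to z = 104; dark 26 mm hexagonal nut to z = 116.
- holder_collar (a point): Centre of the collar's underside (holder z = 60 mm); home when it meets sleeve_face. The tang enters the slot only with the holder's x axis within about 20 degrees of the sleeve block's x axis, either way round; crosswise it stops 15 mm too high.
- holder_flats (a point): The place to grip the holder: between its two flats, 24 mm apart across its y axis, z = 65 to 104 mm (this point z = 88). Twisting it home takes up to 0.3 N m.
- drift: Dark flat steel wedge, 180 x 8 x 24 mm, 0.16 kg, on its straight edge in the drift rest's groove, 18 mm above the worktop. Origin under its middle; x points to the thin nose, z up. The upper edge rises 1 in 5 from 8 mm height at the nose (x = +90) to 24 mm at x = +10, then is level to the tail (x = -90).
- drift_nose (a point): Lower edge of the drift's thin end (drift x = +90, z = 0). It begins to lift the holder when about 15 mm past the sleeve's axis, against 10 to 20 N; the taper lets go when the holder has risen 6 mm, at about 45 mm; 55 to 60 mm is well clear.
- drift_tail (a point): The place to grip the drift, on its free tail: drift x = -70, z = 12 mm, 8 mm thick across y.
- tool_stand: Grey plastic block 56 x 56 x 68 mm, fixed, with the pocket (29 mm diameter) that the holder starts in, its collar resting on top. Origin under its centre.
- drift_rest: Wooden block 90 x 40 x 28 mm, fixed, with a groove 11 mm wide and 10 mm deep along its x that holds the middle of the drift. Origin under its centre.
Things that resemble listed ones, but are neither listed nor needed, are in the scene too. What is shaped like the holder but blue is not meant.

How it is judged (in metres and radians):
On the way, in this order (a step that is already met when the one before it is completed fails the run):
1. the holder is home in the sleeve, collar on the face, let go of, the drift not yet touching it (z of holder_collar in the frame of sleeve_face below 0.0015 m and horizontal distance between holder_collar and sleeve_face below 0.003 m and contact force between each of the fingers, drift and holder below 0.1 N), for 0.3 s.
2. the drift bears on the seated holder, which the gripper does not touch (z of holder_collar in the frame of sleeve_face below 0.003 m and contact force between drift and holder above 4 N and contact force between the fingers and holder below 0.1 N).
3. the drift has wedged the holder clear of the taper, the gripper not touching the holder (z of holder_collar in the frame of sleeve_face above 0.006 m and contact force between drift and holder above 0.5 N and contact force between the fingers and holder below 0.1 N), for 0.1 s.
At the end, for the whole second after the job is handed in: The holder stands loose and upright (within 7 degrees) in the sleeve with its collar 6 to 18 mm above the face, resting on the drift, whose nose is at least 20 mm past the sleeve's axis; both at rest and let go of (z of holder_collar in the frame of sleeve_face between 0.006 and 0.018 m and horizontal distance between holder_collar and sleeve_face below 0.005 m and angle between holder's own z axis and vertical below 0.12 rad and x of drift_nose in the frame of sleeve_block above 0.02 m and contact force between drift and holder above 0.5 N and linear speed of each of holder, drift below 0.02 m/s); the robot touches nothing.
It also fails if it takes over 67 s, if anything falls off the work surface, if the arm or the gripper's body presses on something with over 40 N, if the wrist force passes 120 N, or if a joint passes its speed limit or range.

ROBOT

A 6-joint arm with a two-finger parallel gripper is mounted at the origin on a cart in front of the work surface, level with it; the furniture and walls round the work are solid. World frame = base frame: x ahead of the robot, y to its left, z up, the work surface at z = 0. Lengths are in mm, angles in rad, forces in N, time in s.
With the tool pointing down it reaches from about 400 to 925 mm from the base axis. Payload 12.5 kg.
Tool frame: the origin (TCP) lies at the very end of the fingers, on their centre line; the grasp point (between the pads) lies 19 mm behind it (env.tcp_to_grasp is the distance from the TCP to the grasp point, in mm); z points along the fingers, x is the direction in which the jaws open and shut, and the axes are right-handed (so a half turn about z gives the same grasp; the last joint's range is limited). The gripper opens to 95 mm and grips with 3 to 60 N. Pads are 20 mm wide; open, the fingers measure 119 mm over their backs; the gripper's body (75 mm by 180 mm) begins 59 mm behind the grasp point.
Start: joints at [-1.323, 0.491, 1.559, -0, 1.092, -0.106], TCP at [216.564, -586.299, 214.661] pointing down, gripper open.
Joint ranges: [-3.1, 3.1], [-0.84, 2.19], [0.05, 2.79], [-1.13, 4.28], [0.06, 2.93], [-2.69, 2.69]. Speed limits (rad/s): [2.22, 2.22, 2.79, 3.14, 3.14, 3.14].

INTERFACE

Orientations are given as [roll, pitch, yaw] about the fixed x, y, z axes, in that order (R = Rz(yaw) Ry(pitch) Rx(roll)).
In Python, from cell import env, vision, job gives the robot as it stands.
- The arm moves only by the shell command python3 -m pendant 'ROWS' [OPENING]. ROWS is JSON, a list of rows, each a list of 4 numbers: the shift along the tool's x, y, z in mm, then the turn about the tool's z in degrees. In form: [[tx, ty, tz, turn], ...]. A call has 1 to 8 rows; each row is the pose to reach, as a shift and turn from the pose measured when the call began, along the tool's axes at that moment; what a row does not reach only later rows make up. A row lasts 1/8 s, in which the tool goes at most 62.5 mm and 10.7 degrees, less where a joint would pass 70% of its speed; a pose out of reach is approached as far as the arm can. A call with a gripper value outside its range is refused whole. OPENING is the closure, from 0 (fully open) to 1 (shut), set as the call begins (- or left out, the last holds). The fingers move at their own pace and stop on an object; the grip force is fixed at half the most. Time passes only in rows, so rows that repeat a pose let the fingers close. It gives the time, the measured TCP pose, the force and the opening at its end, in the units of the state.
- env.state(): the state, without advancing time (a new reading comes with each control period).
- vision.read_camera(name): name is "scene" or "top"; returns a dict with "pixels" (480x640x3 uint8, red, green, blue), "intrinsics" (3x3 intrinsics, pixels), "R" (3x3) and "t" (3): a world point X has camera coordinates R X + t. Camera axes: x right, y down, z forward; pixel columns grow to the right and rows downward; lengths in mm; the calibration is good to about 2 mm. A picture is of the moment at which its call begins. There is no depth.
- job.job_done(): hands the job in, once; it reports no verdict.
Trained networks look in a picture, given as the dict that the camera call returned (one of the last four; its "shot" number tells which), for a name from the list of things; names that differ only in an ending like _2 or _b are one class to them, and where a whole thing is asked for, a point or a joint stands for the part that bears it (a point fixed in the world has none). Each returns a list of dicts, best first, with "confidence" (0 to 1); they miss things now and then, are a little off and sometimes report something else, mostly with a low value. They report only what shows in the picture. A call takes as long as a camera call. They do not tell look-alikes from the thing itself.
- vision.find_in(picture, query): "at" ([x, y, z] in mm, in the coordinates of the camera as it stood for that picture, good to about 4 mm: the middle of the surface that is visible of it).
- vision.regions_of(picture, query): "pixels" (480x640 bool, what is visible of it).
The state is a dict: "t": time; "joints": joint angles; "qvel": joint speeds; "tau": joint torques, N m; "eef_pos": TCP position; "tcp_rot": TCP orientation; "ft_force": force on the tool from outside, world axes, zero at the start; "moment": the same for the moment, N m; "opening": opening from 0.0 (shut) to 1.0 (fully open).
Only numpy, scipy, OpenCV 4.12 (cv2) and the standard library are available. Lean on these libraries where they do the work, as an engineer would, in place of code of your own. Each camera call takes 0.05 s, during which the arm holds its last target.

## Working session

There is one attempt and no reset: what is moved stays moved. The work goes in short steps, Python scripts to look and compute and a shell command to move; the robot and the scene stay as the last step left them, time stands still between calls to the robot, and variables do not carry over. Pictures are saved under pics/ and viewed, and the job is handed in when it is done.

```bash
ls; mkdir -p pics
python3 - <<'E'
from cell import env, vision, job
import cv2
s=env.state(); print(s)
for n in ("scene","top"):
    p=vision.read_camera(n); cv2.imwrite(f"pics/{n}0.png",p["pixels"][:,:,::-1])
    print(n,p["shot"],p["intrinsics"],p["R"],p["t"])
    for q in ("sleeve_block","holder","drift","tool_stand","drift_rest"):
        for d in vision.find_in(p,q):
            import numpy as np
            R=np.array(p["R"]);t=np.array(p["t"])
            w=R.T@(np.array(d["at"])-t)
            c=np.array(p["intrinsics"])@np.array(d["at"]); print(q,round(d["confidence"],2),w.round(0),(c[:2]/c[2]).round(0))
E
```

```text
pics
{'t': 0.0, 'joints': array([-1.32260867e+00,  4.91585835e-01,  1.55945594e+00, -2.09589098e-05,
        1.09168375e+00, -1.05598623e-01]), 'qvel': array([ 0.0016202 , -0.00042049, -0.00010381, -0.00083601, -0.00092319,
        0.00153653]), 'tau': array([ 2.62615674e-05, -6.12652159e+01, -2.58188045e+01,  6.92947232e-02,
        4.81447473e-02, -7.31311161e-05]), 'eef_pos': array([ 216.4898808 , -586.04905142,  214.04318425]), 'tcp_rot': array([-3.14149173e+00,  1.12852697e-03, -1.21700031e+00]), 'ft_force': array([0.14002432, 0.23320906, 0.31713205]), 'moment': array([-0.00174783,  0.04360591,  0.02712521]), 'opening': 0.998147140080122}
scene 1 [[576.71573535   0.         323.01555177]
 [  0.         576.71573535 241.03817351]
 [  0.           0.           1.        ]] [[-6.83870732e-01 -7.29603190e-01  8.73893679e-05]
 [-3.95112107e-01  3.70245278e-01 -8.40716871e-01]
 [ 6.13357355e-01 -5.74976190e-01 -5.41474963e-01]] [334.00742505 273.30427716 798.38234564]
sleeve_block 0.59 [441. 168.  20.] [269. 328.]
holder 0.95 [ 590. -117.   76.] [331. 208.]
holder 0.87 [ 510. -145.   95.] [369. 210.]
tool_stand 0.93 [ 499. -138.   37.] [369. 238.]
top 2 [[571.78371984   0.         318.84046457]
 [  0.         571.78371984 238.68324875]
 [  0.           0.           1.        ]] [[ 0.00880094 -0.99953688  0.02913019]
 [-0.99583505 -0.0114046  -0.09045708]
 [ 0.09074741 -0.02821276 -0.99547423]] [-41.98427182 485.74314138 932.74004911]
sleeve_block 0.64 [460. 151.  25.] [205. 253.]
sleeve_block 0.36 [ 381. -175.   42.] [403. 303.]
holder 0.69 [ 523. -146.  125.] [394. 209.]
holder 0.62 [ 595. -122.  113.] [377. 163.]
holder 0.53 [457. 145.  24.] [209. 255.]
drift 0.79 [ 381. -171.   41.] [401. 303.]
tool_stand 0.58 [ 515. -143.   72.] [386. 219.]
drift_rest 0.83 [ 385. -169.   26.] [398. 300.]
```

View pics/scene0.png

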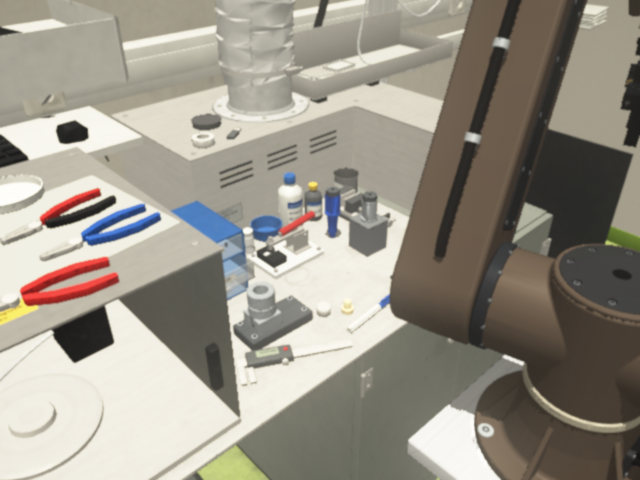

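View pics/top0.png

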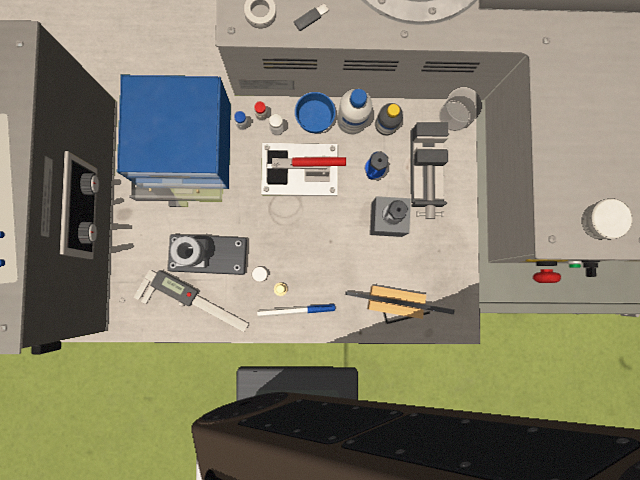

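```bash
cat > h.py <<'E'
from cell import env, vision, job
import cv2, numpy as np
def shot(n,save=None):
    p=vision.read_camera(n)
    if save: cv2.imwrite(f"pics/{save}.png",p["pixels"][:,:,::-1])
    return p
def crop(p,x0,y0,x1,y1,k,name):
    im=p["pixels"][y0:y1,x0:x1,::-1]
    cv2.imwrite(f"pics/{name}.png",cv2.resize(np.ascontiguousarray(im),None,fx=k,fy=k,interpolation=cv2.INTER_CUBIC))
def proj(p,X):
    R,t,K=[np.array(p[k]) for k in("R","t","intrinsics")]
    c=(np.atleast_2d(X)@R.T+t)@K.T
    return c[:,:2]/c[:,2:]
def onz(p,uv,z):
    R,t,K=[np.array(p[k]) for k in("R","t","intrinsics")]
    o=-R.T@t; d=R.T@np.linalg.inv(K)@np.array([uv[0],uv[1],1.])
    return o+d*(z-o[2])/d[2]
def tri(p,a,q,b):
    A=[]
    for P,u in((p,a),(q,b)):
        R,t,K=[np.array(P[k]) for k in("R","t","intrinsics")]
        o=-R.T@t; d=R.T@np.linalg.inv(K)@np.array([u[0],u[1],1.]); d/=np.linalg.norm(d); A.append((o,d))
    M=sum(np.eye(3)-np.outer(d,d) for o,d in A); v=sum((np.eye(3)-np.outer(d,d))@o for o,d in A)
    X=np.linalg.solve(M,v)
    gap=np.linalg.norm(np.cross(X-A[0][0],A[0][1]))+np.linalg.norm(np.cross(X-A[1][0],A[1][1]))
    return X,gap
E
python3 - <<'E'
from h import *
p=shot("top"); q=shot("scene")
import pickle; pickle.dump((p,q),open("v0.pkl","wb"))
crop(p,155,220,255,290,8,"t_sleeve"); crop(p,360,140,440,240,6,"t_hold"); crop(p,335,275,465,325,6,"t_drift")
crop(q,225,270,325,350,8,"s_sleeve"); crop(q,315,170,400,260,6,"s_hold")
E
```

```text
(no output)
```

View pics/t_sleeve.png

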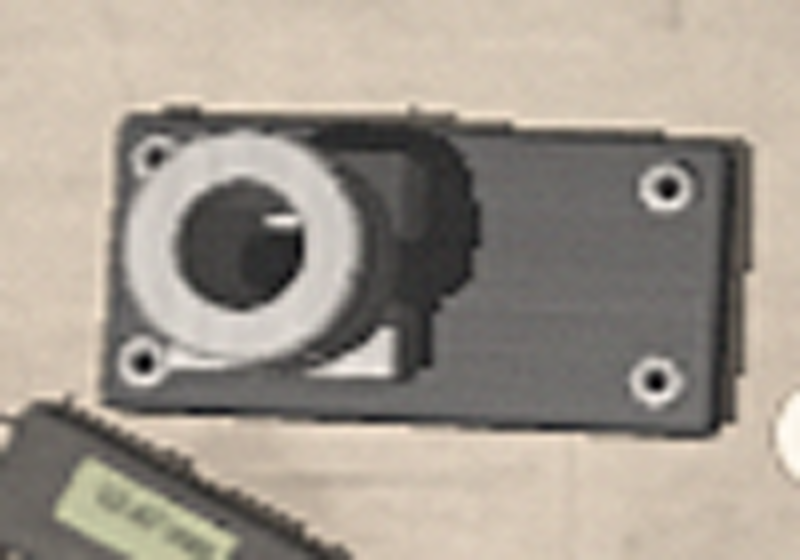

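View pics/t_hold.png

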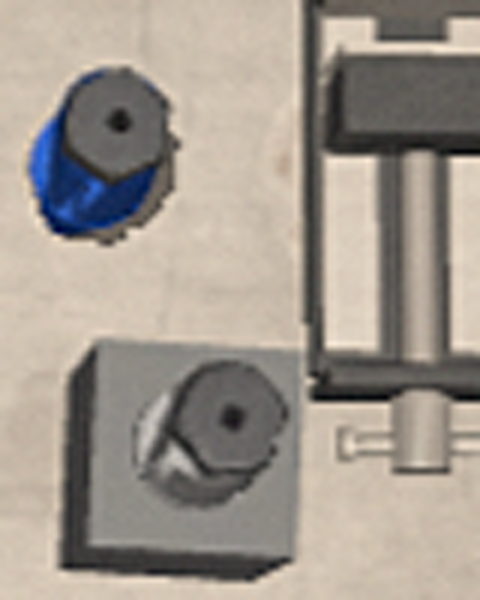

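View pics/t_drift.png

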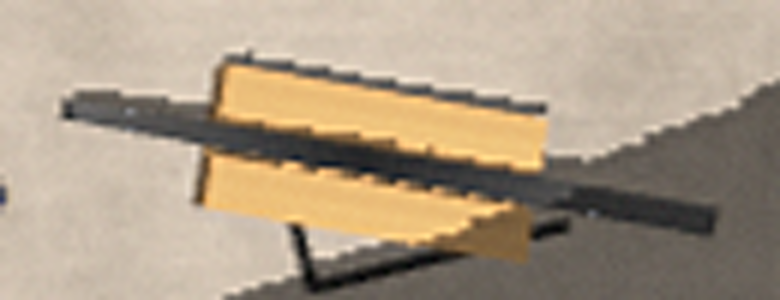

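View pics/s_sleeve.png

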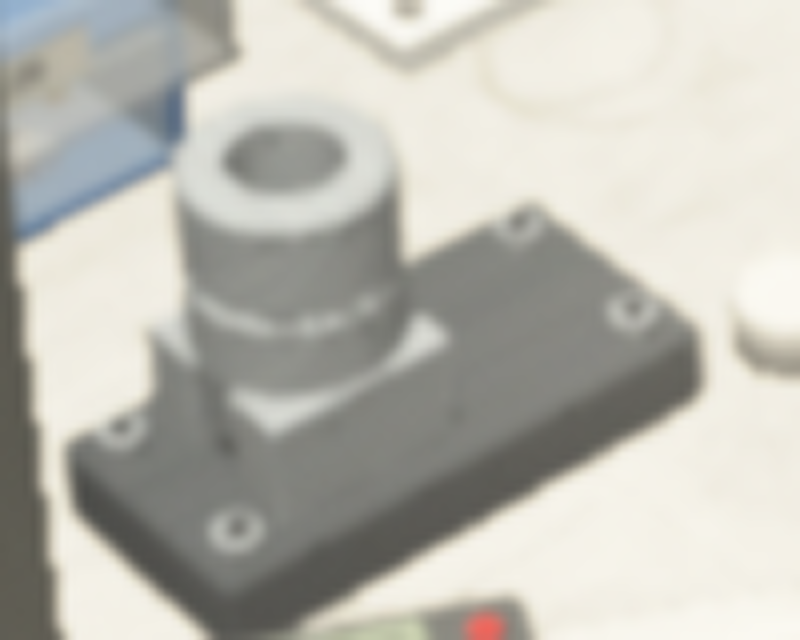

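View pics/s_hold.png

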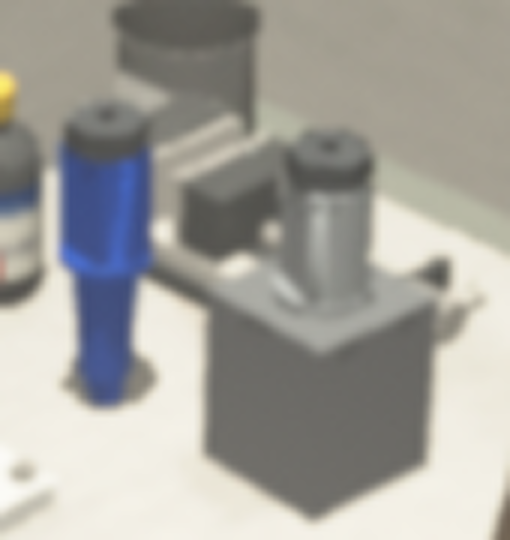

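```bash
cat > fit0.py <<'E'
from h import *
import pickle
from scipy.optimize import least_squares
p,q=pickle.load(open("v0.pkl","rb"))
def U(c,x0,y0,k): c=np.array(c,float); return (c+.5)/k-.5+[x0,y0]
scr=np.array([[32,-20,26],[32,20,26],[-73,-20,26],[-73,20,26],[0,0,93]],float)
ut=U([(155,157),(143,362),(665,188),(655,381),(243,247)],155,220,8)
us=U([(120,428),(235,530),(520,223),(632,312),(290,167)],225,270,8)
def W(v,P): 
    c,s=np.cos(v[2]),np.sin(v[2]); return np.c_[P[:,0]*c-P[:,1]*s+v[0],P[:,0]*s+P[:,1]*c+v[1],P[:,2]+(v[3] if len(v)>3 else 0)]
for i in range(5): X,g=tri(p,ut[i],q,us[i]); print("tri",X.round(1),round(g,1))
for z in(0,1):
    f=lambda v: np.r_[(proj(p,W(v,scr))-ut).ravel(),(proj(q,W(v,scr))-us).ravel()]
    r=least_squares(f,[460,190,1.57]+[0]*z); print(r.x.round(3),np.degrees(r.x[2]),r.fun.round(1))
print("cam top",-np.array(p["R"]).T@p["t"])
X,g=tri(p,U((232,417),360,140,6),q,U((329,145),315,170,6)); print("nut top",X.round(1),g)
X,g=tri(p,U((120,120),360,140,6),q,U((107,117),315,170,6)); print("blue nut top",X.round(1),g)
# stand top corners in top view: z=68
for c in [(100,340),(302,350),(295,558),(90,548)]: print("stand corner",onz(p,U(c,360,140,6),68).round(1))
# drift
for c,z in [((66,107),26),((713,220),42),((66,107),18)]: print("drift end",z,onz(p,U(c,335,275,6),z).round(1))
E
python3 fit0.py
python3 - <<'E'
import cv2,numpy as np,pickle
p,q=pickle.load(open("v0.pkl","rb"))
def cr(p,x0,y0,x1,y1,k,n):
    im=np.ascontiguousarray(p["pixels"][y0:y1,x0:x1,::-1]); im=cv2.resize(im,None,fx=k,fy=k,interpolation=cv2.INTER_CUBIC).astype(float)
    im=np.clip((im-40)*1.4,0,255).astype(np.uint8); cv2.imwrite("pics/"+n,im)
cr(p,378,190,414,230,15,"t_h2.png"); cr(q,350,185,390,230,13,"s_h2.png")
E
```

```text
tri [480.9 201.2  25. ] 4.3
tri [438.8 202.6  25.2] 3.3
tri [475.6  96.1  25.4] 4.2
tri [435.9  97.6  24.7] 3.4
tri [458.  169.3  89.7] 4.2
[458.027 169.936   1.535] 87.95243222344035 [ 0.8  1.9  0.6  0.4  0.7  1.   0.6  1.   0.2  0.8 -0.7 -0.2 -1.2 -0.7
 -1.2 -0.3 -0.9 -0.6 -1.7 -1.7]
[458.44  169.796   1.535  -1.408] 87.93056093558904 [ 1.1  1.7  0.9  0.2  0.9  0.8  0.8  0.8  0.5  0.6 -0.7  0.3 -1.2 -0.2
 -1.3  0.2 -0.9 -0.1 -1.7 -1.1]
cam top [399.44580399 -10.10995553 973.68060275]
nut top [ 521.9 -154.8  123. ] 3.495134352467376
blue nut top [ 599.5 -128.   113.4] 3.6699162420163924
stand corner [ 551.5 -127.4   68. ]
stand corner [ 549.6 -181.8   68. ]
stand corner [ 493.5 -179.6   68. ]
stand corner [ 495.5 -124.8   68. ]
drift end 26 [397.2 -82.   26. ]
drift end 42 [ 368.2 -256.9   42. ]
drift end 18 [397.1 -82.6  18. ]
```

View pics/t_h2.png

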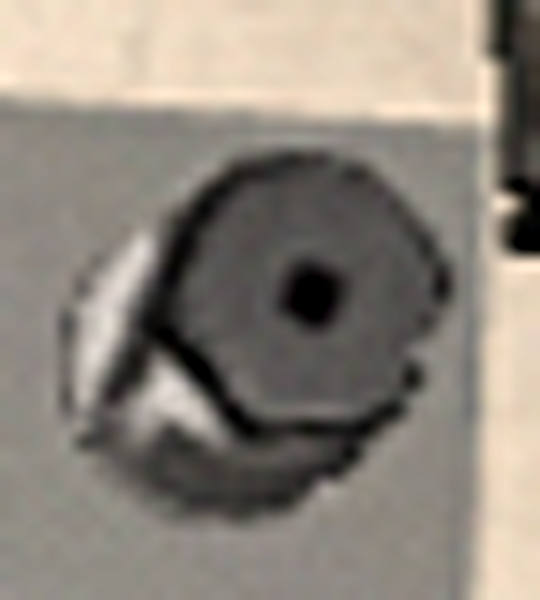

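View pics/s_h2.png

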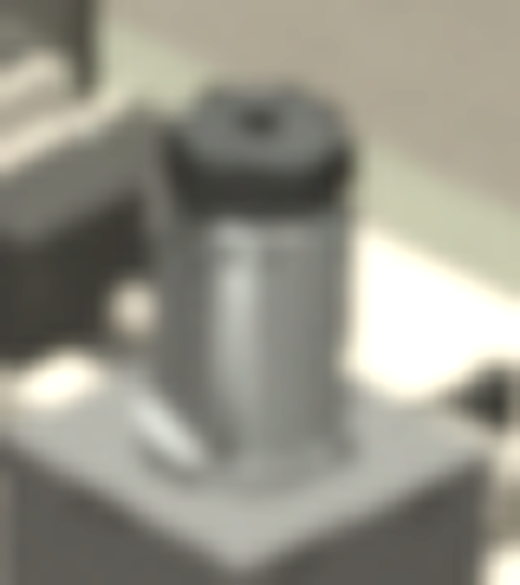

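Run:
```python
from h import *
import pickle
p,q=pickle.load(open("v0.pkl","rb"))
def U(c,x0,y0,k): c=np.array(c,float); return (c+.5)/k-.5+[x0,y0]
a=onz(q,U((150,390),350,185,13),73);b=onz(q,U((208,455),350,185,13),73);print(a.round(1),b.round(1),np.degrees(np.arctan2(*(b-a)[1::-1])))
a=onz(p,U((158,235),378,190,15),73);b=onz(p,U((103,395),378,190,15),73);print(a.round(1),b.round(1),np.degrees(np.arctan2(*(b-a)[1::-1])))
# render model for various yaw
def model(yaw,cam,x0,y0,k,shape,org):
    im=np.zeros((*shape,3),np.uint8)
    th=np.linspace(0,2*np.pi,73)
    def circ(r,z,flat=None):
        P=np.c_[r*np.cos(th),r*np.sin(th)]
        if flat: P[:,1]=np.clip(P[:,1],-flat,flat)
        c,s=np.cos(yaw),np.sin(yaw)
        return np.c_[P@np.array([[c,s],[-s,c]])+org[:2],np.full(len(P),z+8)]
    def hull(A,B,col):
        uv=((proj(cam,np.r_[A,B])-[x0,y0]+.5)*k-.5).astype(np.int32)
        cv2.fillConvexPoly(im,cv2.convexHull(uv),col)
    hull(circ(17,60),circ(17,65),(120,120,120)); 
    A=circ(17,65);hull(A,A,(220,220,220))
    hull(circ(15,65,12),circ(15,104,12),(60,90,160)); hull(circ(14,104),circ(14,116),(40,40,40)); A=circ(14,116);hull(A,A,(90,90,90))
    return im
for nm,cam,x0,y0,x1,y1,k in(("t",p,378,190,414,230,7),("s",q,350,185,390,230,6)):
    rows=[]
    ref=np.ascontiguousarray(cam["pixels"][y0:y1,x0:x1,::-1]);ref=cv2.resize(ref,None,fx=k,fy=k,interpolation=cv2.INTER_CUBIC)
    t=[ref]
    for d in (0,30,60,90,110,130,150):
        org=(521.5,-154.5)
        im=model(np.radians(d),cam,x0,y0,k,ref.shape[:2],org);cv2.putText(im,str(d),(3,20),0,.6,(0,255,0),1);t.append(im)
    rows=[np.hstack(t[:4]),np.hstack(t[4:])]
    out=np.vstack(rows); s=min(800/out.shape[1],600/out.shape[0],1); cv2.imwrite(f"pics/model_{nm}.png",cv2.resize(out,None,fx=s,fy=s))
```

```text
[ 533.6 -148.3   73. ] [ 513.7 -140.4   73. ] 158.31964046094186
[ 536.5 -145.7   73. ] [ 519.3 -139.8   73. ] 161.09526875323388
```

View pics/model_t.png

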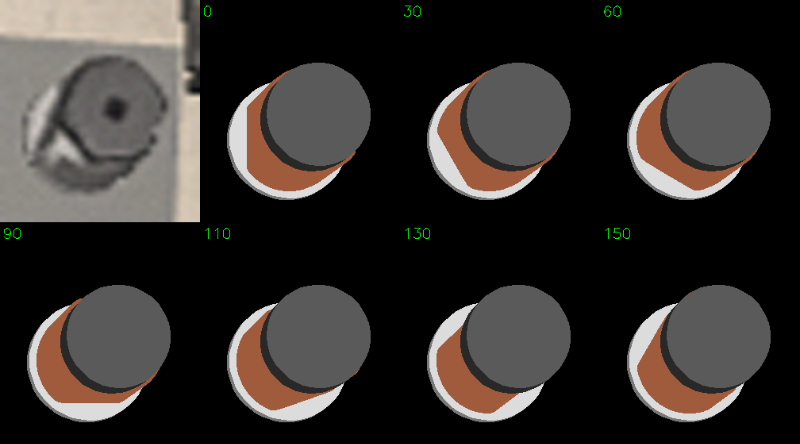

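View pics/model_s.png

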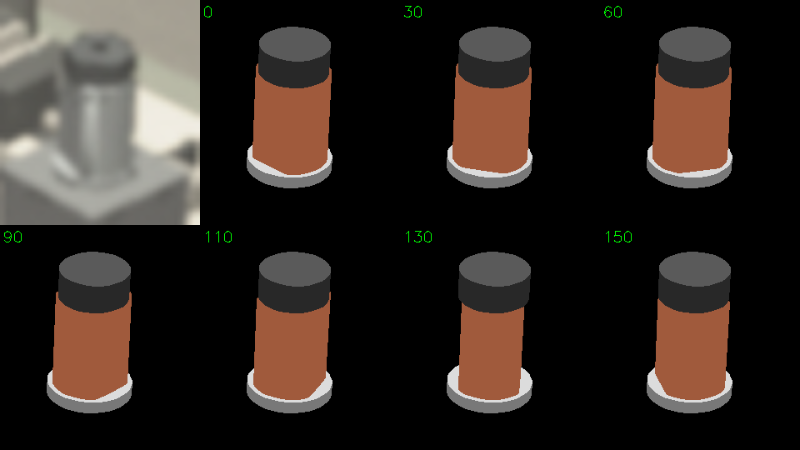

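Run:
```python
from h import *
import pickle
p,q=pickle.load(open("v0.pkl","rb"))
a=onz(p,(300,94),0);print("back bottom",a)
for z in(100,150,200,250,300,350):
    print(z,"backtop x",onz(p,(300,47),z)[0].round(),"right top y",onz(p,(528,150),z)[1].round(), onz(p,(487,262),z).round(),"boxfront",onz(p,(175,178),z)[:2].round())
print("right bottom",onz(p,(480,150),0),"boxfront bottom",onz(p,(175,200),0), "left cab", onz(p,(108,300),0))
print("front edge",onz(p,(300,343),0))
X,g=tri(p,(119,76),q,(40,0));
```

```text
back bottom [741.93545802  -2.50077667   0.        ]
100 backtop x 783.0 right top y -363.0 [ 446. -295.  100.] boxfront [570. 187.]
150 backtop x 761.0 right top y -343.0 [ 443. -278.  150.] boxfront [561. 176.]
200 backtop x 739.0 right top y -323.0 [ 441. -262.  200.] boxfront [551. 165.]
250 backtop x 717.0 right top y -302.0 [ 438. -246.  250.] boxfront [541. 153.]
300 backtop x 695.0 right top y -282.0 [ 435. -230.  300.] boxfront [531. 142.]
350 backtop x 673.0 right top y -262.0 [ 433. -213.  350.] boxfront [521. 131.]
right bottom [ 647.24077483 -318.41877869    0.        ] boxfront bottom [551.75300528 208.72705572   0.        ] left cab [380.95882862 314.92599723   0.        ]
front edge [311.7575394   -7.57068076   0.        ]
```

Run:
```python
from h import *
import pickle
p,q=pickle.load(open("v0.pkl","rb"))
crop(q,100,60,480,345,2,"s_wide")
```

```text
(no output)
```

View pics/s_wide.png

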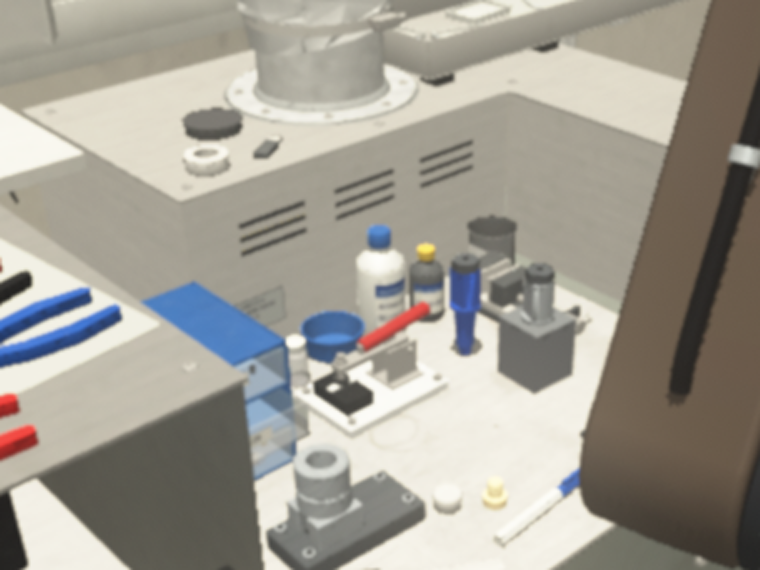

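```bash
cat >> h.py <<'E'
def to(x,y,z,yawdeg,s=None):
    """shift in tool axes + turn to reach world pose (nearest half turn)"""
    s=s or env.state(); from scipy.spatial.transform import Rotation as Ro
    R=Ro.from_euler("xyz",s["tcp_rot"]).as_matrix(); d=R.T@(np.array([x,y,z])-s["eef_pos"])
    yaw=np.degrees(np.arctan2(R[1,0],R[0,0])); dt=-(yawdeg-yaw); dt=(dt+180)%360-180
    print("shift",d.round(1),"turn",round(dt,1),"| t",round(s["t"],2),"at",s["eef_pos"].round(1),"yaw",round(yaw,1),"F",s["ft_force"].round(1),"M",s["moment"].round(2),"open",round(float(s["opening"]),3),"q6",round(float(s["joints"][5]),2))
E
python3 -c "
from h import *
to(330,-330,270,-85);to(522,-155,200,-110)"
```

```text
shift [-201.1 -195.2  -55.4] turn 15.3 | t 0.7 at [ 216.6 -586.3  214.7] yaw -69.7 F [-0.5 -0.6 -0.4] M [-0.02  0.    0.01] open 1.004 q6 -0.11
shift [-298.8 -436.    14.6] turn 40.3 | t 0.7 at [ 216.6 -586.3  214.7] yaw -69.7 F [-0.5 -0.6 -0.4] M [-0.02  0.    0.01] open 1.004 q6 -0.11
```

Candidates in the top view:
- **Holder:** the grey one in the tool stand at (398,209), or the blue look-alike at (376,165). I take the grey one.
- **Drift:** the dark bar on the wood rest at (400,301). The pen at (297,310), caliper at (190,295) and vise bar at (431,155) are not it.
- **Sleeve:** the bright ring at (185,251).

The crops above confirm these choices. I'm moving now.

```bash
python3 -m pendant '[[-25,-25,-20,2],[-65,-65,-40,5],[-105,-105,-55,8],[-150,-150,-55,12],[-201,-195,-55,15],[-215,-245,-55,22],[-235,-300,-50,30],[-260,-350,-40,36]]' 0.42; python3 -c "
from h import *
to(521.5,-154.5,140,-110)"
```

```text
t: 1.7
eef_pos: [456.3, -219.9, 255.0]
tcp_rot: [-3.14, -0.001, -1.849]
ft_force: [0.3, -1.1, -0.6]
opening: 0.578
shift [-80.8 -44.5 115. ] turn 4.0 | t 1.7 at [ 456.3 -219.9  255. ] yaw -106.0 F [ 0.3 -1.1 -0.6] M [ 0.03 -0.03 -0.03] open 0.578 q6 1.27
```

```bash
python3 -m pendant '[[-35,-20,40,2],[-75,-42,80,4],[-81,-44.5,105,4],[-81,-44.5,105,4],[-81,-44.5,105,4]]'
python3 - <<'E'
from h import *
import pickle
p=shot("top","t1");q=shot("scene","s1");pickle.dump((p,q),open("v1.pkl","wb"))
crop(p,335,140,475,260,5,"t1c");crop(q,310,130,430,260,5,"s1c");crop(q,380,150,520,350,4,"s1d")
to(521.5,-154.5,77,-110)
E
```

```text
t: 2.33
eef_pos: [521.7, -154.8, 151.0]
tcp_rot: [-3.139, -0.001, -1.919]
ft_force: [0.2, -0.6, 0.8]
opening: 0.578
shift [-0.5  0.7 74.4] turn -0.0 | t 2.42 at [ 521.7 -155.1  151.4] yaw -110.0 F [-0.4  0.   0.6] M [ 0.09 -0.01  0.02] open 0.583 q6 1.51
```

View pics/t1c.png

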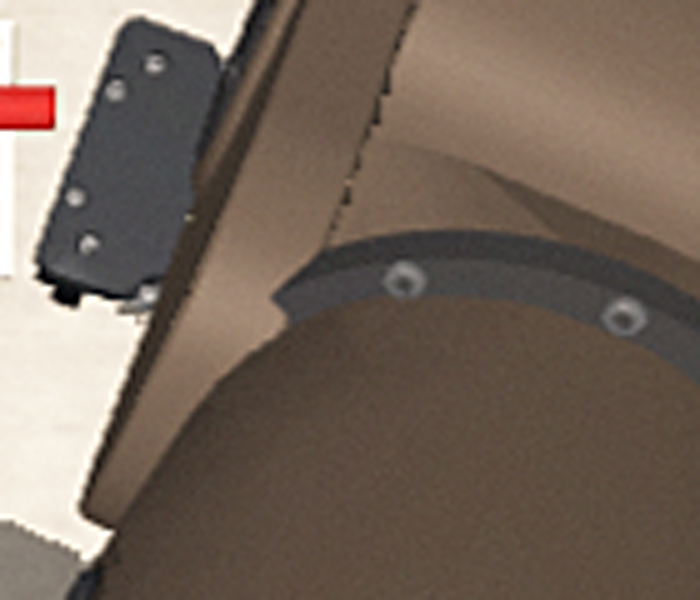

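View pics/s1.png

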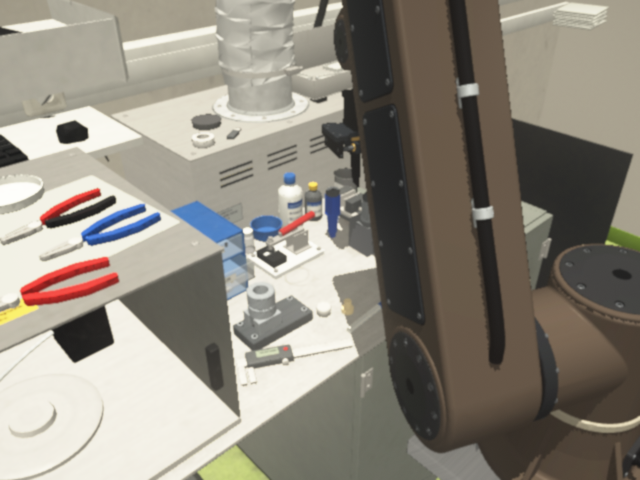

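View pics/s1c.png

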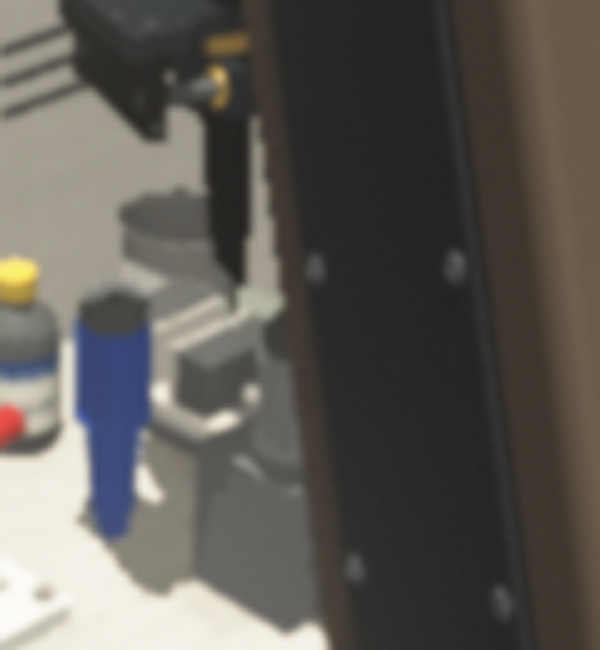

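The arm blocks the view of the holder in both cameras. One finger shows at (232,230) in the scene crop, left of the nut. The opening leaves about 12 mm clear each side, so I descend while watching the force, then close.

```bash
python3 -m pendant '[[0,0,15,0],[0,0,35,0],[0,0,55,0],[0,0,70,0],[0,0,73.5,0],[0,0,73.5,0]]'; python3 -m pendant '[[0,0,0,0],[0,0,0,0],[0,0,0,0],[0,0,0,0]]' 1;  python3 -c "
from h import *
to(458,170,200,-2)"
```

```text
t: 3.18
eef_pos: [522.0, -155.3, 77.9]
tcp_rot: [-3.138, -0.001, -1.92]
ft_force: [-0.3, -0.8, -0.5]
opening: 0.581
t: 3.68
eef_pos: [522.1, -155.3, 78.1]
tcp_rot: [-3.137, -0.001, -1.92]
ft_force: [0.3, 0.5, 1.6]
opening: 0.255
shift [-283.6  171.  -122.8] turn -108.0 | t 3.67 at [ 522.1 -155.3   78.1] yaw -110.0 F [0.3 0.5 1.6] M [ 0.35 -0.1  -0.01] open 0.255 q6 1.51
```

```bash
python3 -m pendant '[[0,0,-20,0],[0,0,-50,0],[0,0,-85,0],[0,0,-115,0],[-30,17,-128,-9],[-70,42,-130,-19],[-110,66,-130,-29],[-150,90,-130,-39]]'; python3 -c "
from h import *
to(458,170,200,-2)"
```

```text
t: 4.68
eef_pos: [487.7, 18.1, 207.5]
tcp_rot: [-3.139, -0.003, -1.234]
ft_force: [0.4, 0.4, -4.1]
opening: 0.254
shift [-153.2  -22.2    7.1] turn -68.7 | t 4.67 at [487.7  18.1 207.5] yaw -70.7 F [ 0.4  0.4 -4.1] M [ 0.01 -0.05  0.03] open 0.254 q6 1.14
```

```bash
python3 -m pendant '[[-35,-5,0,-10],[-75,-11,0,-20],[-110,-17,0,-30],[-140,-21,3,-40],[-153,-22,7,-50],[-153,-22,7,-60],[-153,-22,7,-68.7],[-153,-22,7,-68.7]]'
python3 - <<'E'
from h import *
import pickle
p=shot("top","t2");q=shot("scene","s2");pickle.dump((p,q),open("v2.pkl","wb"))
crop(q,180,150,360,350,3,"s2c")
to(458,170,200,-2)
E
```

```text
t: 5.68
eef_pos: [457.7, 169.7, 199.9]
tcp_rot: [3.14, -0.003, -0.036]
ft_force: [0.3, 0.2, -3.2]
opening: 0.256
shift [ 0.2 -0.3  0. ] turn -0.2 | t 5.78 at [457.8 169.7 200. ] yaw -2.2 F [ 0.2 -0.  -3.6] M [-0.01 -0.07  0.  ] open 0.256 q6 0.26
```

View pics/t2.png

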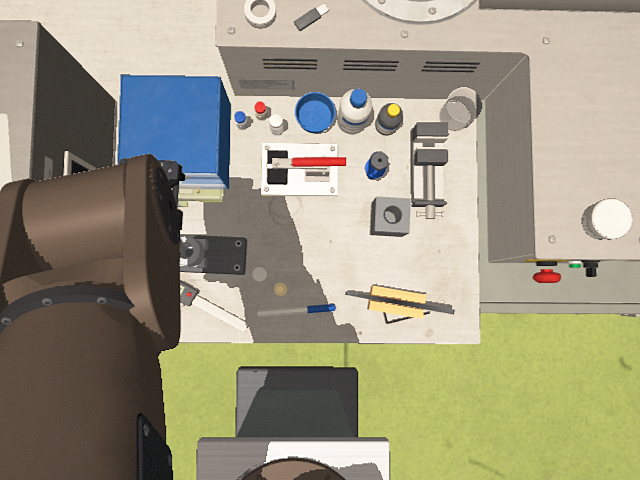

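View pics/s2c.png

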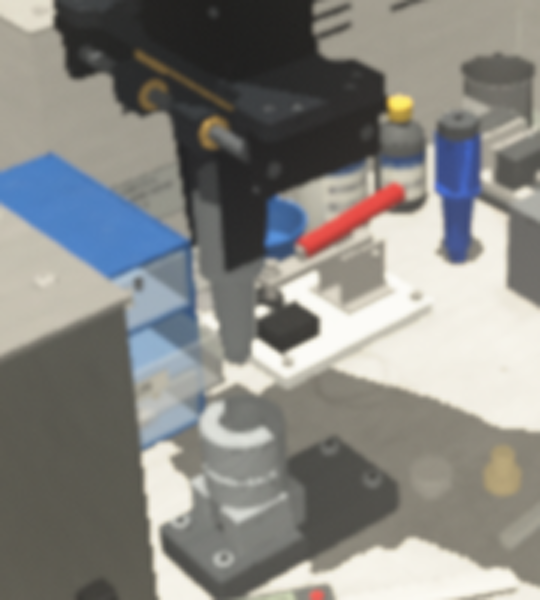

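Run:
```python
from h import *
import pickle
p,q=pickle.load(open("v2.pkl","rb"))
P=np.array([[457.8,169.7,200],[457.8,169.7,130],[457.8,169.7,190],[457.8,169.7,246],[458,170,93]])
print((((proj(q,P)-[180,150])*3)).round(0))
crop(q,225,190,295,305,5,"s2d"); print(((proj(q,P)-[225,190])*5).round(0))
crop(p,155,220,255,290,6,"t2d")
```

```text
[[225. 248.]
 [234. 360.]
 [227. 264.]
 [219. 168.]
 [237. 416.]]
[[150. 213.]
 [165. 401.]
 [153. 240.]
 [140.  80.]
 [170. 494.]]
```

View pics/s2d.png

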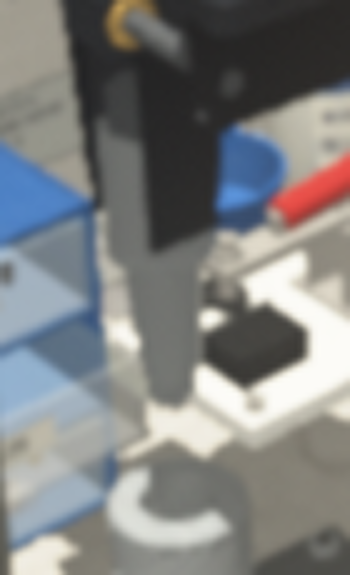

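Tang tip seen at (258,271) full-frame, within 1 px of its prediction. The sleeve ring is at (261,289), so they line up to about 1.5 mm, inside the 3.5 mm lead-in clearance. Descending.

```bash
python3 -m pendant '[[0,0,12,0],[0,0,28,0],[0,0,42,0],[0,0,52,0],[0,0,60,0],[0,0,60,0]]';python3 -c "
from h import *
to(458,170,103,-2)"; python3 -m pendant '[[0,0,8,0],[0,0,16,0],[0,0,24,0],[0,0,26,0]]'; python3 -c "
from h import *
to(458,170,103,-2)"
```

```text
t: 6.52
eef_pos: [457.9, 169.5, 139.5]
tcp_rot: [3.14, -0.002, -0.039]
ft_force: [0.6, 0.2, -2.3]
opening: 0.256
shift [ 0.  -0.6 36.5] turn -0.2 | t 6.53 at [457.9 169.5 139.5] yaw -2.2 F [ 0.6  0.2 -2.3] M [-0.01 -0.04  0.  ] open 0.256 q6 0.26
t: 7.02
eef_pos: [458.0, 169.6, 113.0]
tcp_rot: [3.14, -0.002, -0.039]
ft_force: [0.1, 2.8, -1.3]
opening: 0.254
shift [-0.  -0.4 10. ] turn -0.2 | t 7.03 at [458.  169.6 113. ] yaw -2.2 F [ 0.1  2.8 -1.3] M [ 0.63 -0.16  0.04] open 0.254 q6 0.26
```

```bash
python3 -m pendant '[[0,-0.7,2,0],[0,-0.7,4,0],[0,-0.7,5,0]]'; python3 -c "
from h import *
to(458,170,103,-2)"; python3 -m pendant '[[0,0,1,0],[0,0,2,0],[0,0,2,0]]'; python3 -c "
from h import *
to(458,170,103,-2)"
```

```text
t: 7.4
eef_pos: [458.0, 170.2, 108.1]
tcp_rot: [3.14, -0.002, -0.039]
ft_force: [-1.2, -0.8, 0.1]
opening: 0.255
shift [-0.   0.2  5.1] turn -0.2 | t 7.4 at [458.  170.2 108.1] yaw -2.2 F [-1.2 -0.8  0.1] M [-0.17  0.04  0.07] open 0.255 q6 0.26
t: 7.78
eef_pos: [458.1, 170.2, 106.4]
tcp_rot: [3.14, -0.002, -0.039]
ft_force: [-1.2, -0.7, 4.1]
opening: 0.252
shift [-0.1  0.2  3.4] turn -0.2 | t 7.78 at [458.1 170.2 106.4] yaw -2.2 F [-1.2 -0.7  4.1] M [-0.15  0.23 -0.01] open 0.252 q6 0.26
```

```bash
python3 -m pendant '[[0,0,1,6],[0,0,1.2,12],[0,0,1.4,4],[0,0,1.6,-6],[0,0,1.8,-12],[0,0,2,-4],[0,0,2.2,5],[0,0,2.4,12]]'; python3 -c "
from h import *
to(458,170,103,-2)"
```

```text
t: 8.78
eef_pos: [458.3, 170.1, 104.3]
tcp_rot: [3.14, -0.003, -0.252]
ft_force: [-1.1, -2.2, 7.5]
opening: 0.251
shift [-0.3  0.2  1.3] turn -12.4 | t 8.78 at [458.3 170.1 104.3] yaw -14.4 F [-1.1 -2.2  7.5] M [-0.31  0.21  0.3 ] open 0.251 q6 0.48
```

```bash
python3 -m pendant '[[0,0,0.6,-8],[0,0,1,-17],[0,0,1.3,-25],[0,0,1.6,-17],[0,0,1.9,-8],[0,0,2.2,0],[0,0,2.4,-6],[0,0,2.4,-12.4]]'; python3 -c "
from h import *
to(458,170,103,-2)"
```

```text
t: 9.78
eef_pos: [458.3, 170.3, 102.9]
tcp_rot: [3.14, -0.004, -0.034]
ft_force: [-5.5, 0.3, 15.7]
opening: 0.256
shift [-0.2  0.3 -0.1] turn 0.1 | t 9.78 at [458.3 170.3 102.9] yaw -1.9 F [-5.5  0.3 15.7] M [ 0.11  1.03 -0.57] open 0.256 q6 0.26
```

```bash
python3 -m pendant '[[0,0,1,8],[0,0,1.2,12],[0,0,1.2,4],[0,0,1.2,-6],[0,0,1.2,-12],[0,0,1.2,-4],[0,0,0.8,0],[0,0,0,0]]'; python3 -c "
from h import *
to(458,170,103,-2)"
```

```text
t: 10.78
eef_pos: [458.2, 170.3, 103.0]
tcp_rot: [3.14, -0.004, -0.034]
ft_force: [0.3, -1.1, -6.6]
opening: 0.256
shift [-0.2  0.3 -0. ] turn 0.1 | t 10.78 at [458.2 170.3 103. ] yaw -1.9 F [ 0.3 -1.1 -6.6] M [-0.15 -0.17 -0.01] open 0.256 q6 0.26
```

```bash
python3 -m pendant '[[0,0,0,0],[0,0,0,0],[0,0,0,0]]' 0.42; python3 -m pendant '[[0,0,-15,0],[0,0,-45,0],[0,0,-85,0],[0,0,-115,0],[0,30,-115,0],[0,80,-115,0],[0,130,-115,0],[0,180,-115,0]]';  python3 - <<'E'
from h import *
import pickle
p=shot("top","t3");q=shot("scene","s3");pickle.dump((p,q),open("v3.pkl","wb"))
crop(q,225,230,325,350,5,"s3c");crop(p,155,215,255,290,7,"t3c");crop(p,335,275,465,325,6,"t3d")
to(371.6,-238,60,-9.4)
E
```

```text
t: 11.15
eef_pos: [458.3, 170.3, 102.9]
tcp_rot: [3.14, -0.004, -0.033]
ft_force: [-0.2, 0.1, 0.8]
opening: 0.511
t: 12.15
eef_pos: [451.6, -10.9, 218.2]
tcp_rot: [3.14, -0.004, -0.033]
ft_force: [0.9, -0.4, 0.3]
opening: 0.58
shift [-72.4 227.8 158.3] turn 7.3 | t 12.25 at [451.8 -12.8 218.2] yaw -2.1 F [ 0.6  0.6 -0.3] M [-0.03 -0.14  0.06] open 0.578 q6 -0.14
```

View pics/s3.png

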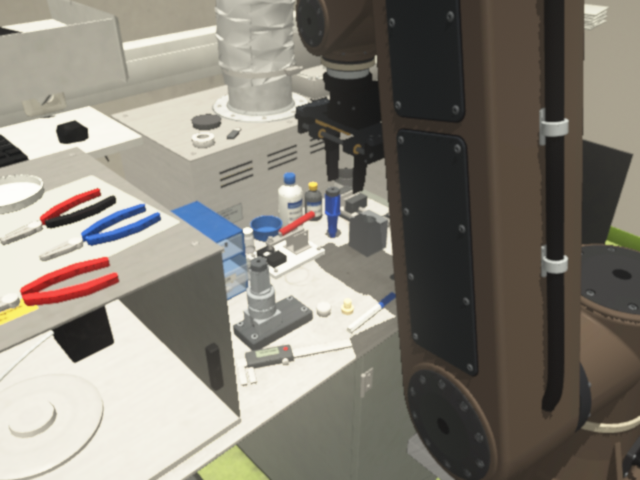

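View pics/s3c.png

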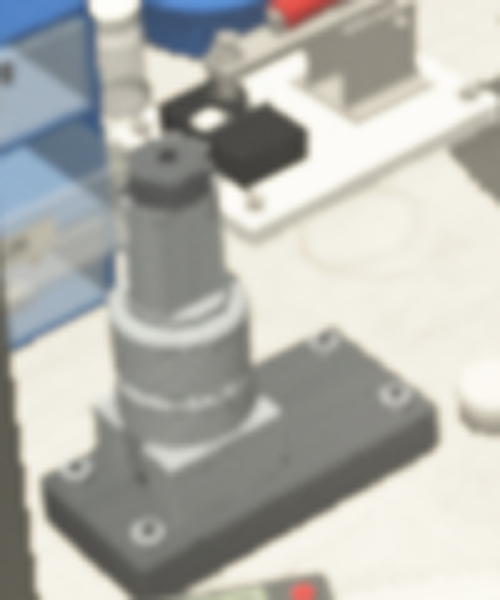

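View pics/t3.png

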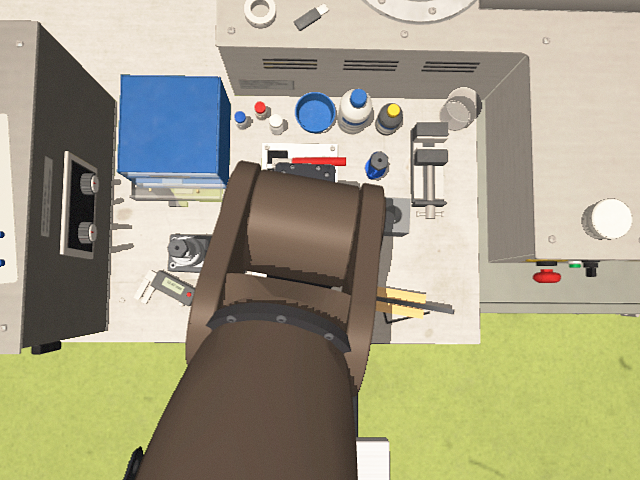

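Run:
```python
from h import *
import pickle
p,q=pickle.load(open("v3.pkl","rb"))
print("pred nut px s",proj(q,[[458,170,149],[458,170,153]])," obs",(np.array([168,155])+.5)/5-.5+[225,230])
print("pred nut px t",proj(p,[[458,170,149]]))
```

```text
pred nut px s [[256.93372475 260.25477993]
 [256.77469094 258.14308567]]  obs [258.2 260.6]
pred nut px t [[177.12058441 248.59416973]]
```

View pics/t3c.png

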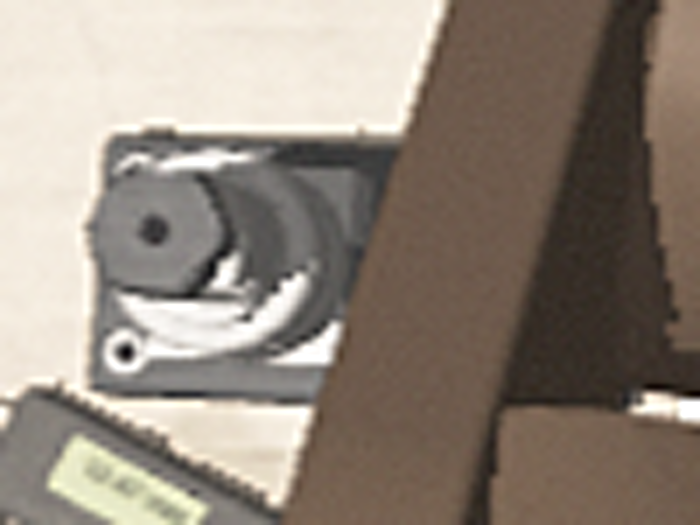

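Run:
```python
from h import *
import pickle
p,q=pickle.load(open("v3.pkl","rb"))
im=q["pixels"][255:325,238:288,::-1].astype(float); im=np.clip((im-60)*1.5,0,255).astype(np.uint8)
cv2.imwrite("pics/s3e.png",cv2.resize(im,None,fx=8,fy=8,interpolation=cv2.INTER_CUBIC))
th=np.linspace(0,2*np.pi,37)
for z,r in((93,23),(93,17),(98,17),(101,17)):
    uv=(proj(q,np.c_[458+r*np.cos(th),170+r*np.sin(th),np.full(37,z)])-[238,255]+.5)*8; print(z,r,uv.min(0).round(),uv.max(0).round())
```

```text
93 23 [ 58. 206.] [287. 345.]
93 17 [ 88. 224.] [257. 326.]
98 17 [ 86. 204.] [256. 307.]
101 17 [ 85. 192.] [255. 295.]
```

View pics/s3e.png

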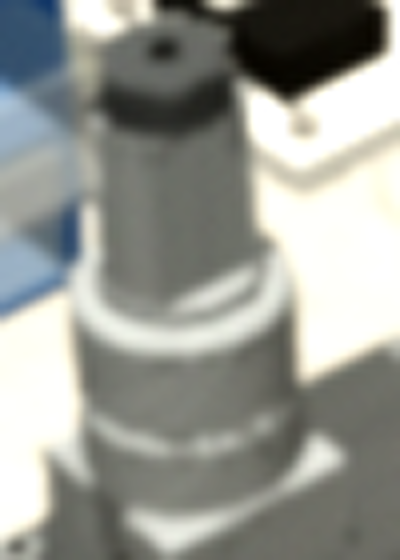

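```bash
cat > fd.py <<'E'
from h import *
import pickle
p,q=pickle.load(open("v0.pkl","rb"))
def W(v,P):
    c,s=np.cos(v[2]),np.sin(v[2]); return np.c_[P[:,0]*c-P[:,1]*s+v[0],P[:,0]*s+P[:,1]*c+v[1],P[:,2]+18]
prof=[(-90,0),(-90,24),(10,24),(90,8),(90,0)]
import sys
v=[float(a) for a in sys.argv[1:4]]; v[2]=np.radians(v[2])
x0,y0,k=340,280,6.5
im=cv2.resize(np.ascontiguousarray(p["pixels"][y0:y0+45,x0:x0+120,::-1]),None,fx=k,fy=k,interpolation=cv2.INTER_CUBIC)
im2=im.copy()
for y,col in((-4,(0,255,0)),(4,(0,0,255))):
    uv=((proj(p,W(v,np.array([(a,y,b) for a,b in prof],float)))-[.6,1.0]-[x0,y0]+.5)*k).astype(np.int32)
    cv2.polylines(im2,[uv],True,col,1)
cv2.imwrite("pics/fd.png",np.vstack([im,im2]))
E
python3 fd.py 381.5 -170 80.6
```

```text
(no output)
```

View pics/fd.png

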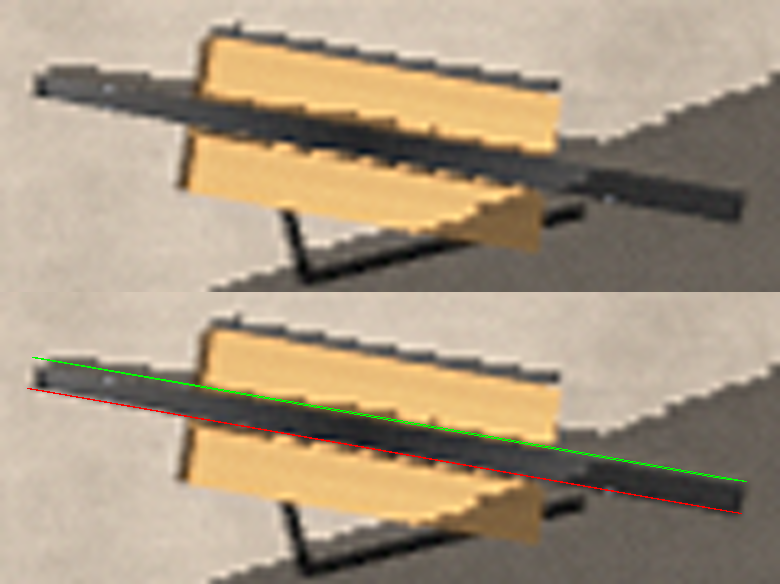

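```bash
python3 -c "
from h import *
to(369.7,-239.5,90,-9.5)"; python3 -m pendant '[[-15,40,10,2],[-32,85,25,4],[-50,130,45,6],[-65,175,70,7],[-74,215,95,7.4],[-74.5,229,115,7.4],[-74.5,229,128,7.4],[-74.5,229,128,7.4]]' 0.6
python3 - <<'E'
from h import *
import pickle
p=shot("top","t4");q=shot("scene","s4");pickle.dump((p,q),open("v4.pkl","wb"))
to(369.7,-239.5,11,-9.5)
E
```

```text
shift [-74.1 229.4 128.3] turn 7.4 | t 12.25 at [451.8 -12.8 218.2] yaw -2.1 F [ 0.6  0.6 -0.3] M [-0.03 -0.14  0.06] open 0.578 q6 -0.14
t: 13.25
eef_pos: [369.3, -238.0, 89.7]
tcp_rot: [3.141, -0.003, -0.166]
ft_force: [0.3, 0.1, 0.7]
opening: 0.398
shift [-0.2  1.  79.7] turn 0.0 | t 13.35 at [ 369.7 -238.3   90.7] yaw -9.5 F [-0.1  0.2 -0.1] M [-0.06 -0.06  0.03] open 0.398 q6 -0.56
```

View pics/t4.png

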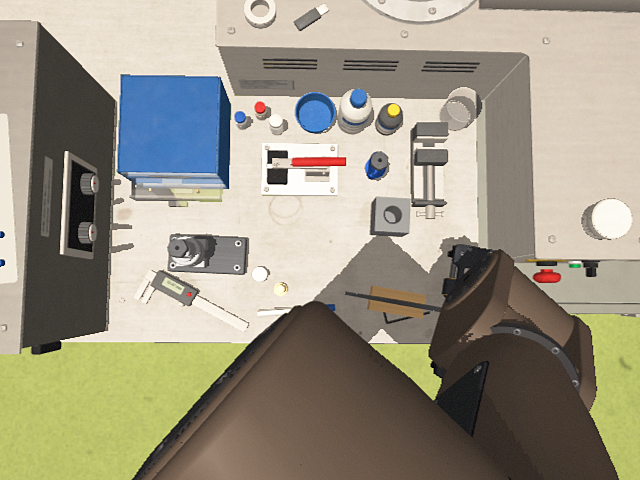

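View pics/s4.png

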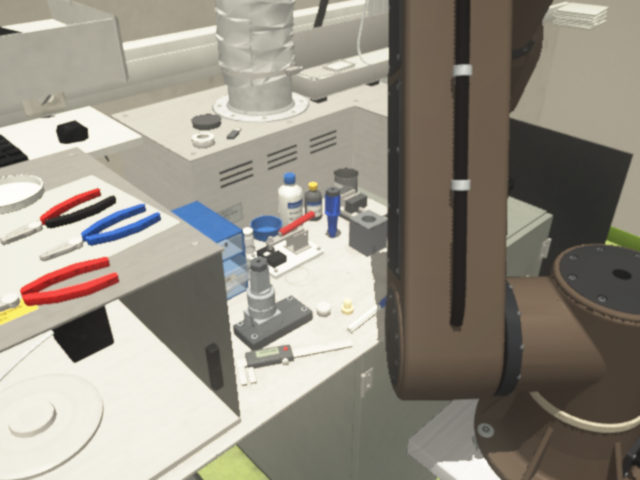

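```bash
python3 -m pendant '[[0,1,18,0],[0,1,40,0],[0,1,60,0],[0,1,72,0],[0,1,78.5,0],[0,1,78.5,0]]';  python3 -m pendant '[[0,0,0,0],[0,0,0,0],[0,0,0,0],[0,0,0,0]]' 1; python3 -c "
from h import *
to(369.7,-239.5,11,-9.5)"
```

```text
t: 14.1
eef_pos: [370.0, -239.4, 12.3]
tcp_rot: [3.14, -0.004, -0.165]
ft_force: [-0.9, 0.5, -0.6]
opening: 0.4
t: 14.6
eef_pos: [370.0, -239.4, 12.5]
tcp_rot: [3.14, -0.005, -0.165]
ft_force: [0.1, 0.8, 2.0]
opening: 0.085
shift [-0.3  0.1  1.5] turn 0.1 | t 14.6 at [ 370.  -239.4   12.5] yaw -9.4 F [0.1 0.8 2. ] M [ 0.11 -0.03 -0.06] open 0.085 q6 -0.56
```

```bash
python3 -m pendant '[[0,0,-8,0],[0,0,-22,0],[0,0,-45,0],[0,0,-55,0],[0,0,-55,0]]'; python3 -c "
from h import *
to(451,-50,62,-2)"
```

```text
t: 15.22
eef_pos: [370.0, -239.5, 68.0]
tcp_rot: [3.139, -0.006, -0.165]
ft_force: [-0.2, 0.5, -2.1]
opening: 0.083
shift [  48.8 -200.2    5.8] turn -7.4 | t 15.22 at [ 370.  -239.5   68. ] yaw -9.4 F [-0.2  0.5 -2.1] M [-0.21 -0.1   0.01] open 0.083 q6 -0.56
```

```bash
python3 -m pendant '[[7,-30,2,-1.5],[17,-70,4,-3],[27,-110,6,-4.5],[37,-150,6,-6],[45,-185,6,-7.4],[49,-200,6,-7.4],[49,-200,6,-7.4]]'
python3 - <<'E'
from h import *
import pickle
p=shot("top","t5");q=shot("scene","s5");pickle.dump((p,q),open("v5.pkl","wb"))
crop(q,220,220,420,360,4,"s5c");crop(p,155,215,345,305,4,"t5c")
to(451,-35,22,-2)
E
```

```text
t: 16.1
eef_pos: [451.1, -49.8, 61.4]
tcp_rot: [3.139, -0.005, -0.034]
ft_force: [0.0, -0.3, -2.6]
opening: 0.083
shift [ -0.6 -15.9  39.5] turn -0.1 | t 16.2 at [450.8 -50.8  61.6] yaw -2.1 F [-0.7  0.1 -1.8] M [-0.12 -0.07 -0.02] open 0.08 q6 -0.22
```

View pics/s5c.png

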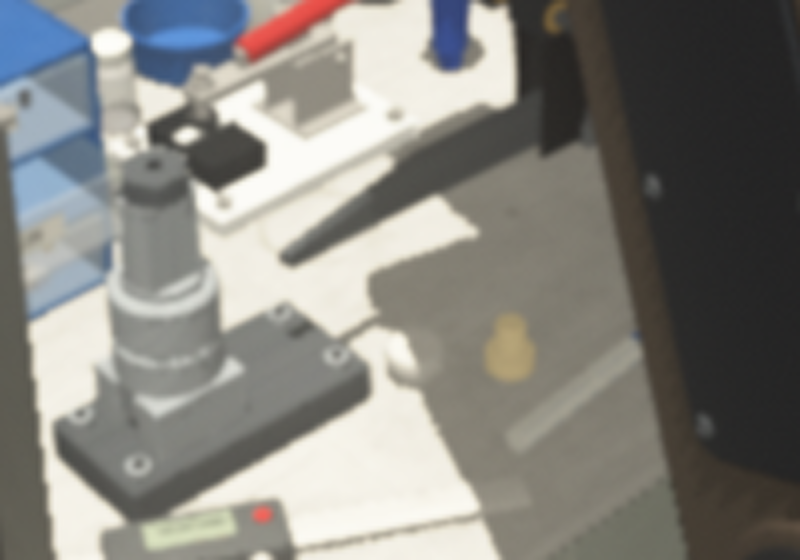

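View pics/t5c.png

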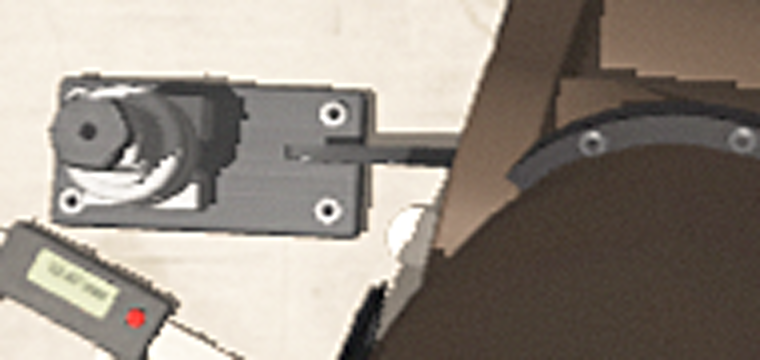

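Run:
```python
from h import *
import pickle
p,q=pickle.load(open("v5.pkl","rb"))
crop(p,215,240,255,265,18,"t5n");crop(q,275,250,345,295,11,"s5n")
th=np.radians(88);d=np.array([np.cos(th),np.sin(th),0]);o=np.array([450.8,-50.8,61.6+5.5])
P=np.array([o+160*d,o+160*d+[0,0,8],o+80*d+[0,0,24],o+80*d])
print("top",((proj(p,P)-[.6,1]-[215,240]+.5)*18).round());print("sc",((proj(q,P)+[1.0,.7]-[275,250]+.5)*11).round())
```

```text
top [[ 216.  240.]
 [ 204.  234.]
 [1115.  264.]
 [1127.  281.]]
sc [[171. 413.]
 [169. 372.]
 [561.  92.]
 [560. 215.]]
```

View pics/t5n.png

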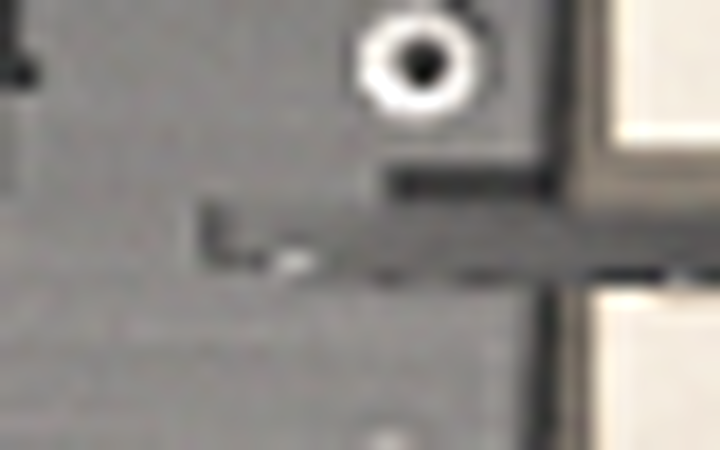

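View pics/s5n.png

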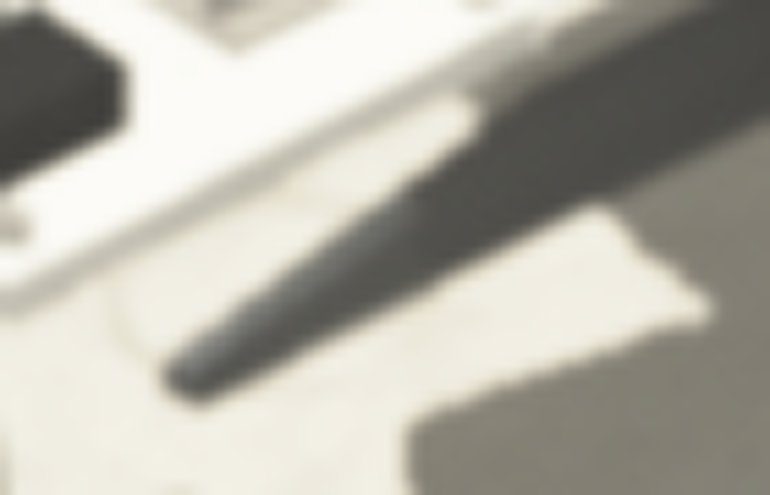

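```bash
python3 -m pendant '[[0,-3,12,0],[0,-9,26,0],[0.2,-15,36,0],[0.2,-16,41,0],[0.2,-16,41,0]]'; python3 -c "
from h import *
to(451,-35,19,-2.05)
th=np.radians(87.95);print(458.2+np.cos(th)*-150,170.3-150*np.sin(th))"
```

```text
t: 16.82
eef_pos: [451.6, -35.0, 20.2]
tcp_rot: [3.139, -0.004, -0.036]
ft_force: [0.3, -0.0, -2.8]
opening: 0.084
shift [-0.6  0.   1.2] turn -0.0 | t 16.82 at [451.6 -35.   20.2] yaw -2.1 F [ 0.3 -0.  -2.8] M [-0.13 -0.11  0.03] open 0.084 q6 -0.18
452.83425755119754 20.39600136096064
```

```bash
python3 -m pendant '[[-0.5,-5,0.5,0],[-0.5,-12,1,0],[-0.5,-20,1,0],[-0.5,-27,1,0],[-0.5,-32,1,0],[-0.5,-32,1,0]]'
python3 - <<'E'
from h import *
p=shot("top");q=shot("scene","s6")
crop(q,235,240,335,340,6,"s6c");crop(p,155,215,255,285,7,"t6c")
to(452,3,19,-2.05)
E
```

```text
t: 17.58
eef_pos: [452.3, -2.6, 19.1]
tcp_rot: [3.139, -0.004, -0.035]
ft_force: [-0.9, -0.5, -2.2]
opening: 0.079
shift [-0.5 -6.   0.1] turn -0.0 | t 17.68 at [452.3  -3.   19.1] yaw -2.1 F [ 0.5  0.5 -1.8] M [-0.11 -0.08  0.08] open 0.081 q6 -0.11
```

View pics/s6c.png

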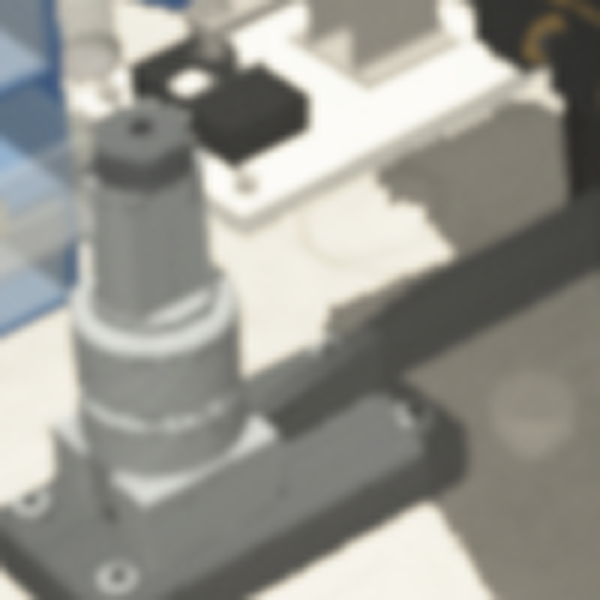

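View pics/t6c.png

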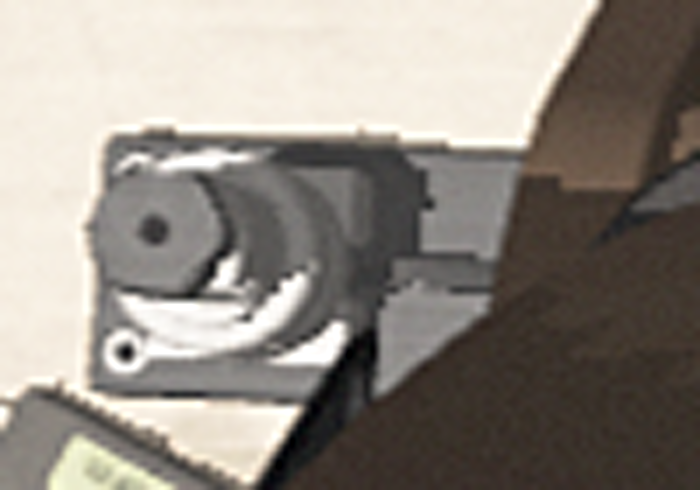

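```bash
python3 -m pendant '[[0,0,1,0],[0,0,2,0],[0,0,2.5,0],[0,0,2.5,0]]'; python3 -c "
from h import *
to(452.8,20,17,-2.05)"; python3 -m pendant '[[0,-4,0,0],[0,-9,0,0],[-0.2,-15,0,0],[-0.2,-20,0,0],[-0.2,-20,0,0]]'; python3 -c "
from h import *
to(452.8,20,17,-2.05)"
```

```text
t: 18.18
eef_pos: [452.4, -3.1, 16.6]
tcp_rot: [3.139, -0.004, -0.036]
ft_force: [0.0, -0.9, -0.7]
opening: 0.081
shift [ -0.4 -23.1  -0.5] turn -0.0 | t 18.18 at [452.4  -3.1  16.6] yaw -2.1 F [ 0.  -0.9 -0.7] M [-0.   -0.09  0.01] open 0.081 q6 -0.11
t: 18.8
eef_pos: [452.9, 17.4, 16.5]
tcp_rot: [3.139, -0.004, -0.035]
ft_force: [0.3, 1.0, 0.1]
opening: 0.079
shift [-0.2 -2.6 -0.5] turn 0.0 | t 18.8 at [452.9  17.4  16.5] yaw -2.0 F [0.3 1.  0.1] M [ 0.18 -0.09  0.02] open 0.079 q6 -0.06
```

```bash
python3 -m pendant '[[0,-2,0,0],[0,-4,0,0],[0,-6,0,0],[0,-8,0,0],[0,-10,0,0],[0,-12,0,0],[0,-14,0,0],[0,-16,0,0]]'; python3 -c "
from h import *
to(452.8,67,17,-2.05)"
```

```text
t: 19.8
eef_pos: [453.9, 31.6, 16.7]
tcp_rot: [3.137, -0.005, -0.035]
ft_force: [-1.6, -33.1, 3.5]
opening: 0.079
shift [ -2.3 -35.3  -0.5] turn 0.1 | t 19.8 at [453.9  31.6  16.7] yaw -2.0 F [ -1.6 -33.1   3.5] M [-5.56  0.27  0.05] open 0.079 q6 -0.03
```

Run:
```python
from h import *
import pickle
p=shot("top");q=shot("scene","s7");pickle.dump((p,q),open("v7.pkl","wb"))
crop(q,235,240,335,340,6,"s7c");crop(p,155,215,255,285,7,"t7c")
to(452,3,19,-2.05)
```

```text
shift [-0.7 29.1 -2.2] turn 0.0 | t 19.9 at [453.7  32.1  16.7] yaw -2.0 F [ -1.4 -17.8   2. ] M [-2.95  0.11  0.04] open 0.083 q6 -0.03
```

View pics/s7c.png

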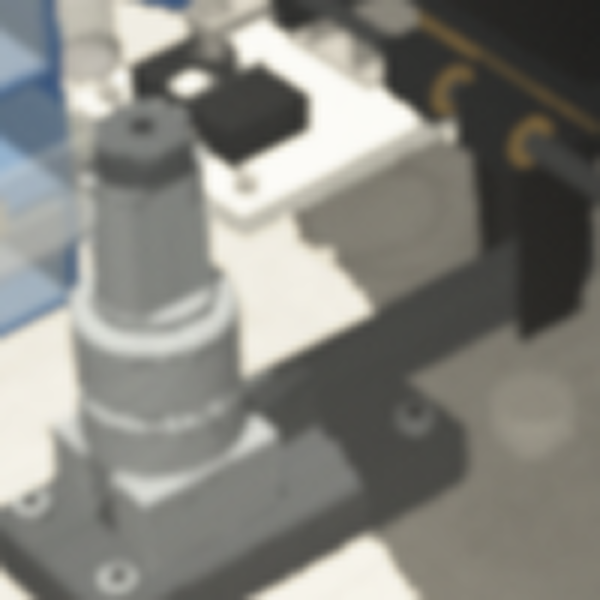

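View pics/t7c.png

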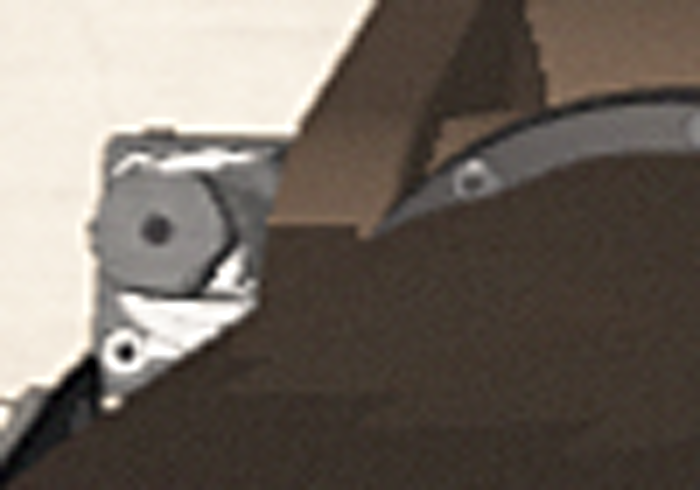

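```bash
python3 -m pendant '[[-0.5,-2.5,0,0],[-0.5,-4,0,0],[-0.5,-5.5,0,0],[-0.5,-7,0,0],[-0.5,-8.5,0,0],[-0.5,-10,0,0],[-0.5,-11.5,0,0],[-0.5,-11.5,0,0]]'
python3 - <<'E'
from h import *
import pickle
p=shot("top");q=shot("scene","s8");pickle.dump((p,q),open("v8.pkl","wb"))
crop(q,235,240,335,340,6,"s8c")
to(452.8,67,17,-2.05)
E
```

```text
t: 20.9
eef_pos: [453.9, 42.7, 16.7]
tcp_rot: [3.137, -0.005, -0.036]
ft_force: [0.8, -10.8, -0.3]
opening: 0.083
shift [ -2.  -24.   -0.4] turn -0.0 | t 21.0 at [453.9  42.9  16.7] yaw -2.1 F [-0.2 -9.3 -0.7] M [-1.53 -0.16 -0.08] open 0.082 q6 -0.0
```

View pics/s8c.png

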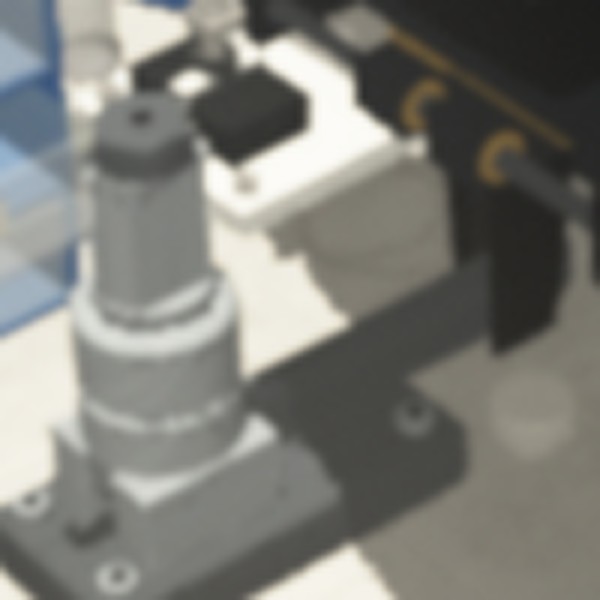

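```bash
python3 -m pendant '[[-0.3,-2.5,0,0],[-0.3,-4,0,0],[-0.3,-5.5,0,0],[-0.3,-7,0,0],[-0.3,-8.5,0,0],[-0.3,-10,0,0],[-0.3,-11.5,0,0],[-0.3,-13,0,0]]'; python3 -c "
from h import *
to(452.8,67,17,-2.05)";python3 -m pendant '[[0,-2,0,0],[0,-3.5,0,0],[0,-5,0,0],[0,-6.5,0,0],[0,-8,0,0],[0,-9.5,0,0],[0,-11,0,0],[0,-11,0,0]]'
python3 - <<'E'
from h import *
import pickle
p=shot("top","t9");q=shot("scene","s9");pickle.dump((p,q),open("v9.pkl","wb"))
crop(q,235,240,335,340,6,"s9c")
to(452.8,67,17,-2.05)
E
```

```text
t: 22.0
eef_pos: [454.0, 55.7, 16.6]
tcp_rot: [3.137, -0.005, -0.036]
ft_force: [-0.7, -6.4, 0.8]
opening: 0.084
shift [ -1.6 -11.2  -0.5] turn -0.0 | t 22.0 at [454.   55.7  16.6] yaw -2.1 F [-0.7 -6.4  0.8] M [-0.72 -0.1   0.02] open 0.084 q6 0.03
t: 23.0
eef_pos: [454.4, 66.7, 16.6]
tcp_rot: [3.137, -0.005, -0.036]
ft_force: [0.1, -1.7, 0.8]
opening: 0.082
shift [-1.7 -0.3 -0.4] turn -0.0 | t 23.1 at [454.4  66.7  16.6] yaw -2.1 F [-0.5 -3.2  0.5] M [-0.19 -0.1   0.03] open 0.082 q6 0.05
```

View pics/s9c.png

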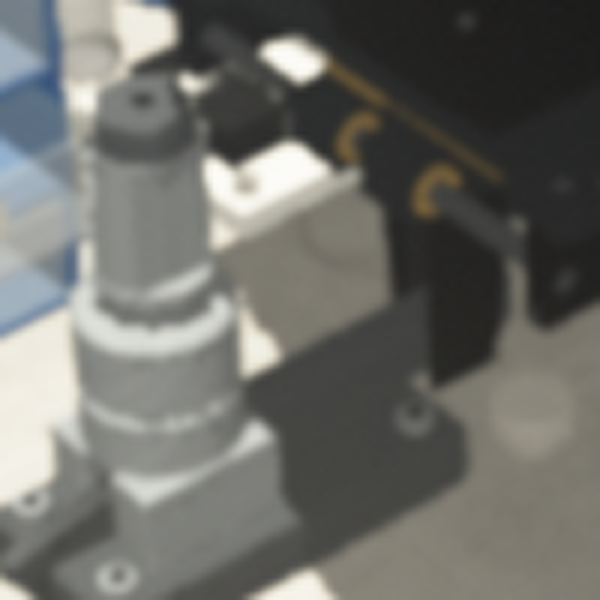

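```bash
python3 -m pendant '[[0,0,0,0],[0,0,0,0],[0,0,0,0],[0,0,0,0]]' 0.6; python3 -m pendant '[[0,0,-6,0],[0,0,-20,0],[0,0,-45,0],[0,10,-80,0],[0,40,-120,0],[0,90,-160,0],[0,140,-170,0],[0,180,-170,0]]'
python3 - <<'E'
from h import *
import pickle
p=shot("top","t10");q=shot("scene","s10");pickle.dump((p,q),open("v10.pkl","wb"))
crop(q,225,240,335,340,6,"s10c");crop(p,135,215,275,290,5,"t10c")
to(452.8,67,17,-2.05)
E
```

```text
t: 23.6
eef_pos: [454.5, 66.7, 16.6]
tcp_rot: [3.137, -0.005, -0.036]
ft_force: [0.7, -0.0, -0.7]
opening: 0.389
t: 24.6
eef_pos: [447.1, -114.2, 189.6]
tcp_rot: [3.136, -0.009, -0.036]
ft_force: [0.7, -0.9, 0.6]
opening: 0.401
shift [  -2.6 -183.2  170.6] turn -0.2 | t 24.7 at [ 447.  -115.1  188.7] yaw -2.2 F [-0.2  0.4  0.2] M [-0.01 -0.04  0.04] open 0.4 q6 -0.35
```

View pics/s10c.png

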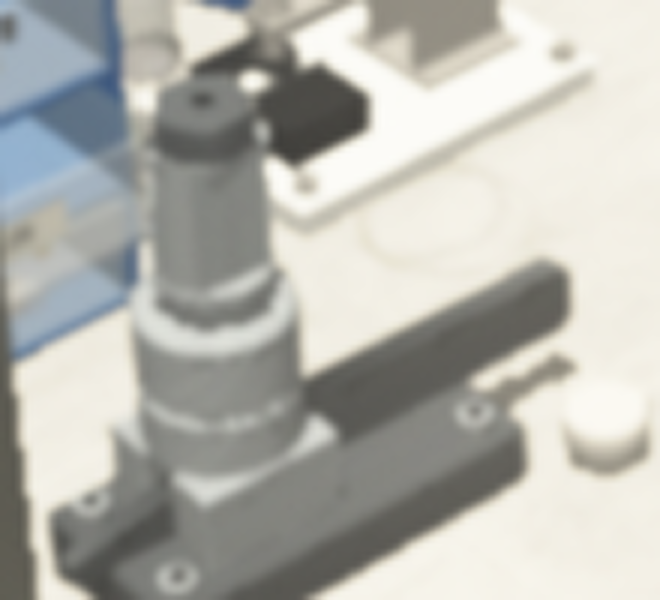

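View pics/t10c.png

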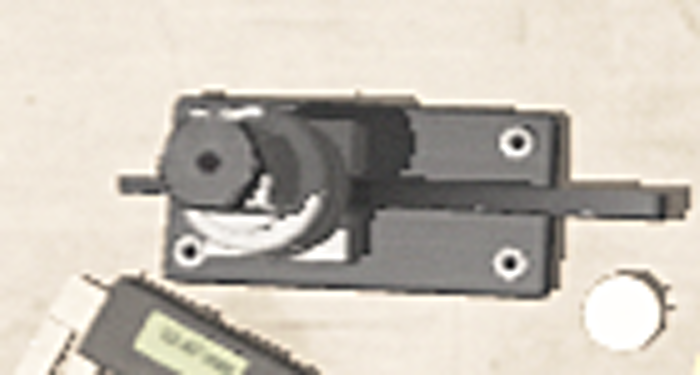

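```bash
python3 - <<'E'
from h import *
import pickle
p,q=pickle.load(open("v10.pkl","rb"))
t=(np.array([208,161])+.5)/5-.5+[135,215]; s=(np.array([204,100])+.5)/6-.5+[225,240]
X,g=tri(p,t+[.6,1],q,s-[1.2,.8]); print("nut top",X.round(1),round(g,1))
n=(np.array([119,186])+.5)/5-.5+[135,215]; N=onz(p,n+[.6,1],30); print("nose",N.round(1),"past axis",(N[1]-170.3).round(1))
T=(np.array([664,203])+.5)/5-.5+[135,215]; T=onz(p,T+[.6,1],46); print("tail",T.round(1), np.linalg.norm(T-N))
E
python3 -m pendant '[[0,0,0,0],[0,0,0,0],[0,0,0,0],[0,0,0,0]]'
python3 - <<'E'
from h import *
q=shot("scene","s11"); crop(q,225,240,335,340,6,"s11c")
import pickle
a=pickle.load(open("v10.pkl","rb"))[1]["pixels"][240:340,235:330].astype(int)
print(np.abs(q["pixels"][240:340,235:330].astype(int)-a).mean()); to(452,67,17,-2)
E
```

```text
nut top [458.4 168.5 157.2] 0.5
nose [459.2 225.3  30. ] past axis 55.0
tail [454.6  45.8  46. ] 180.2819829171056
t: 25.2
eef_pos: [447.1, -114.6, 188.6]
tcp_rot: [3.136, -0.007, -0.038]
ft_force: [-0.3, 0.5, -0.8]
opening: 0.396
0.27066666666666667
shift [  -3.3 -182.7  170.6] turn -0.2 | t 25.25 at [ 447.1 -114.7  188.6] yaw -2.2 F [ 0.8 -0.4  0.6] M [-0.03 -0.14  0.01] open 0.407 q6 -0.35
```

```bash
python3 -c "
from cell import env, vision, job
print(job.job_done())"
```

```text
the job is handed in; nothing more can be done
None
```

I seated the holder, let go of it, then drove the drift through the slot until it wedged the holder clear of the taper. The job was handed in at about 25 s. No verdict is reported, so success is not confirmed.

**Seating:** I twisted the holder ±12° to and fro with about 15–20 N down. The tool height stopped at 103.0 mm against 103.1 expected for home and stayed there under one more twisting push. The picture after release showed the collar on the sleeve's face.

**Driving the drift:** I gripped it by the tail and drove it in nose first. The force peaked at about 33 N, above the 10–20 N given. It eased to 18 N while the arm held still, so I drove the rest more slowly. It had fallen to about 2–3 N when the drive ended.

**Last checks, from both cameras:**

| Check | Measured | Required |
|---|---|---|
| Holder rise above home | about 8 mm | 6–18 mm |
| Holder tilt | under 1.5° | under 7° |
| Drift nose past the sleeve's axis | about 55 mm | at least 20 mm |

Nothing moved between the last two pictures, and the arm was clear of everything.

**Disagreement:** the two cameras differed by about 1–2 px (2–4 mm). I corrected for this with positions the arm itself had confirmed. The drift's height could not be measured from two views before gripping, because the arm hid it from the scene camera. I took it from the text and checked it in both views after lifting.

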